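# Flip the stock tags on the parts rail

## Robot

A 6-joint arm with a two-finger parallel gripper is mounted at the origin on the work surface. World frame = base frame: x ahead of the robot, y to its left, z up, the work surface at z = 0. Lengths are in m, angles in degrees, forces in N, time in s.
With the tool pointing down it reaches from about 0.4 to 0.825 m from the base axis. Payload 7 kg.
Tool frame: the origin (TCP) lies at the very end of the fingers, on their centre line; the grasp point (between the pads) lies 19 mm behind it (hold_point_z is the distance from the TCP to the grasp point, in m); x points along the fingers, y is the direction in which the jaws open and shut, and the axes are right-handed (so a half turn about x gives the same grasp; the last joint's range is limited). The gripper opens to 88 mm and grips with 3 to 60 N. Pads are 19 mm wide; open, the fingers measure 130 mm over their backs; the gripper's body (78 mm by 193 mm) begins 47 mm behind the grasp point.
Start: joints at [91.278, 20.546, 0.682, 0, -70.136, -16.507], TCP at [0.177, 0.651, 0.197] pointing down, gripper open.
Joint ranges: [-176.03, 176.03], [-82.01, 121.73], [-58.28, 71.71], [-173.87, 95.51], [-174.79, -0.11], [-173.66, 173.66]. Speed limits (degrees/s): [136.94, 136.94, 172.46, 180, 180, 180].

## Interface

Orientations are given as [roll, pitch, yaw] about the fixed x, y, z axes, in that order (R = Rz(yaw) Ry(pitch) Rx(roll)).
In Python, from plant import * gives the robot as it stands.
- The arm moves only by the shell command python3 -m crank 'ROWS'. ROWS is a JSON object of lists of equal length, an entry for each row: "delta_pos": the shift along the tool's x, y, z in m, a list of three; "turn": the turn, a rotation vector about the tool's x, y, z in degrees, a list of three; "grip": the opening, from 0 (shut) to 1 (fully open). A call has 1 to 12 rows; each row is the pose to reach, as a shift and turn from the pose commanded when the call began, along the tool's axes at that moment; what a row does not reach only later rows make up. A row lasts 1/12 s, in which the tool goes at most 41.7 mm and 7.16 degrees, less where a joint would pass 70% of its speed; a pose out of reach is approached as far as the arm can. A call with a gripper value outside its range is refused whole. The fingers move at their own pace and stop on an object; the grip force is fixed at half the most. Time passes only in rows, so rows that repeat a pose let the fingers close. It gives the time, the measured TCP pose, the force and the opening at its end, in the units of the state.
- get_obs(): the state, without advancing time (a new reading comes with each control period).
- snapshot(name): name is "side" or "top" or "wrist"; returns a dict with "pixels" (480x640x3 uint8, blue, green, red), "range_z" (480x640 float32, m along the optical axis (not along the pixel's ray), 0 where there is no reading), "camera_matrix" (3x3 intrinsics, pixels), "eye" and "rotation" of the camera in the world. Camera axes: x right, y up, looking along -z (the intrinsics and any distortion apply to the point x, -y, -z); pixel columns grow to the right and rows downward; lengths in m; the calibration is good to about 2 mm. The wrist camera is an equidistant fisheye: a pixel r from the principal point sees the ray r / f radians off the axis. A picture is of the moment at which its call begins.
- close_job(): hands the job in, once; it reports no verdict.
The state is a dict: "clock": time; "joint_pos": joint angles; "qvel": joint speeds; "tau": joint torques, N m; "tool_pos": TCP position; "orientation": TCP orientation; "force": force on the tool from outside, world axes, zero at the start; "moment": the same for the moment, N m; "opening": finger opening in m.
Only numpy, scipy, OpenCV 4.12 (cv2) and the standard library are available. Lean on these libraries where they do the work, as an engineer would, in place of code of your own. Each camera call takes 0.05 s, during which the arm holds its last target. There are 200 camera calls.

## Task

Each of the four hinged tags on the rail belongs to the bin standing straight behind it. Push tags over with a fingertip until every full bin's tag leans back against its stop on the bin side, disc face up, and the tag of the bin that is nearly empty leans to the front with its two bars up. Push only the tags: leave the bins and the loose microphone parts standing where they are, lifting nothing.

Things in the scene. Friction and masses are not known exactly. Their poses are not given: they have to be found in the camera images.
- tag_a (a joint): flip angle of tag a, rad. 0 = leaning 0.5 rad from upright to the front (robot) side, upper face with TWO BLACK BARS (reorder); 0.5 = upright; 1.0 = leaning 0.5 rad from upright to the bin side, upper face with ONE BLACK DISC (in stock). Free hinge along the rail; past upright the tag falls over by itself onto a firm stop (do not force it against the stop).
- tag_a_pivot (a point): middle of tag a's hinge line, fixed on top of the rail, 63 above the shelf; x points from the rail straight back to the bins, y along the rail, z up. Bracket ears rise 5 above it, 29 either side. The four pivots stand in one line, 110 apart, in any order. Sizes in mm.
- tag_a_edge (a point): middle of tag a's free edge, 60 from its hinge: when it leans, 29 to the front or bin side of the pivot and 53 above it. The tag is a white plastic plate, 44 wide along the rail, 4 thick, about 30 g. Sizes in mm.
- tag_b (a joint): flip angle of tag b, rad. 0 = leaning 0.5 rad from upright to the front (robot) side, upper face with TWO BLACK BARS (reorder); 0.5 = upright; 1.0 = leaning 0.5 rad from upright to the bin side, upper face with ONE BLACK DISC (in stock). Free hinge along the rail; past upright the tag falls over by itself onto a firm stop (do not force it against the stop).
- tag_b_pivot (a point): middle of tag b's hinge line, fixed on top of the rail, 63 above the shelf; x points from the rail straight back to the bins, y along the rail, z up. Bracket ears rise 5 above it, 29 either side. The four pivots stand in one line, 110 apart, in any order. Sizes in mm.
- tag_b_edge (a point): middle of tag b's free edge, 60 from its hinge: when it leans, 29 to the front or bin side of the pivot and 53 above it. The tag is a white plastic plate, 44 wide along the rail, 4 thick, about 30 g. Sizes in mm.
- tag_c (a joint): flip angle of tag c, rad. 0 = leaning 0.5 rad from upright to the front (robot) side, upper face with TWO BLACK BARS (reorder); 0.5 = upright; 1.0 = leaning 0.5 rad from upright to the bin side, upper face with ONE BLACK DISC (in stock). Free hinge along the rail; past upright the tag falls over by itself onto a firm stop (do not force it against the stop).
- tag_c_pivot (a point): middle of tag c's hinge line, fixed on top of the rail, 63 above the shelf; x points from the rail straight back to the bins, y along the rail, z up. Bracket ears rise 5 above it, 29 either side. The four pivots stand in one line, 110 apart, in any order. Sizes in mm.
- tag_c_edge (a point): middle of tag c's free edge, 60 from its hinge: when it leans, 29 to the front or bin side of the pivot and 53 above it. The tag is a white plastic plate, 44 wide along the rail, 4 thick, about 30 g. Sizes in mm.
- tag_d (a joint): flip angle of tag d, rad. 0 = leaning 0.5 rad from upright to the front (robot) side, upper face with TWO BLACK BARS (reorder); 0.5 = upright; 1.0 = leaning 0.5 rad from upright to the bin side, upper face with ONE BLACK DISC (in stock). Free hinge along the rail; past upright the tag falls over by itself onto a firm stop (do not force it against the stop).
- tag_d_pivot (a point): middle of tag d's hinge line, fixed on top of the rail, 63 above the shelf; x points from the rail straight back to the bins, y along the rail, z up. Bracket ears rise 5 above it, 29 either side. The four pivots stand in one line, 110 apart, in any order. Sizes in mm.
- tag_d_edge (a point): middle of tag d's free edge, 60 from its hinge: when it leans, 29 to the front or bin side of the pivot and 53 above it. The tag is a white plastic plate, 44 wide along the rail, 4 thick, about 30 g. Sizes in mm.
- bin_rings: loose open grey plastic bin 85 x 85, 45 high, heaped with brass rings: FULL. Origin: centre of its underside. It stands behind the rail, about 130 from the hinge line, straight behind (within 10 sideways of) the tag it belongs to; the bins' order changes. Sizes in mm.
- bin_sleeves: loose open grey plastic bin 85 x 85, 45 high, packed with nine aluminium sleeves: FULL. Origin: centre of its underside. It stands behind the rail, about 130 from the hinge line, straight behind (within 10 sideways of) the tag it belongs to; the bins' order changes. Sizes in mm.
- bin_pins: loose open grey plastic bin 85 x 85, 45 high, packed with lying steel pins: FULL. Origin: centre of its underside. It stands behind the rail, about 130 from the hinge line, straight behind (within 10 sideways of) the tag it belongs to; the bins' order changes. Sizes in mm.
- bin_low: loose open grey plastic bin 85 x 85, 45 high, a single brass ring on its floor: NOT full. Origin: centre of its underside. It stands behind the rail, about 130 from the hinge line, straight behind (within 10 sideways of) the tag it belongs to; the bins' order changes. Sizes in mm.
- rail: fixed tag rail: wooden foot 70 x 500 and 12 high with an aluminium bar 26 x 480 up to 52 high carrying the four tags. Origin: centre of the underside; x points back to the bins, y along the rail. Sizes in mm.
- mic_body: bystander: chrome microphone body, standing, 52 across, 120 tall, loose. Origin: centre of its underside. Sizes in mm.
- lock_ring: bystander: brass locking ring lying flat, 52 across, 10 high, loose. Origin: centre of its underside. Sizes in mm.
- gauge: bystander: white nylon thread gauge lying flat, 70 x 28, 6 high, loose. Origin: centre of its underside. Sizes in mm.
- vise: fixed bench vise with aluminium jaws holding a black grille basket, 100 x 150 with a screw handle reaching 116 to its -y side, 137 high. Origin: centre of its underside. Sizes in mm.
Mind the look-alikes: they are no part of the job. What is shaped like the bin_low but orange is not meant.

How it is judged (in metres and radians):
At the end, for the whole second after the job is handed in: The tags of the three full bins are at rest on the bin side (joint above 0.9 rad) and the tag in front of the nearly empty bin is at rest on the front side (joint below 0.1 rad) (((y of bin_low in the frame of tag_a_pivot between -0.055 and 0.055 m and value of joint tag_a below 0.1 rad) or (not (y of bin_low in the frame of tag_a_pivot between -0.055 and 0.055 m) and value of joint tag_a above 0.9 rad)) and ((y of bin_low in the frame of tag_b_pivot between -0.055 and 0.055 m and value of joint tag_b below 0.1 rad) or (not (y of bin_low in the frame of tag_b_pivot between -0.055 and 0.055 m) and value of joint tag_b above 0.9 rad)) and ((y of bin_low in the frame of tag_c_pivot between -0.055 and 0.055 m and value of joint tag_c below 0.1 rad) or (not (y of bin_low in the frame of tag_c_pivot between -0.055 and 0.055 m) and value of joint tag_c above 0.9 rad)) and ((y of bin_low in the frame of tag_d_pivot between -0.055 and 0.055 m and value of joint tag_d below 0.1 rad) or (not (y of bin_low in the frame of tag_d_pivot between -0.055 and 0.055 m) and value of joint tag_d above 0.9 rad)) and velocity of joint tag_a between -0.2 and 0.2 rad/s and velocity of joint tag_b between -0.2 and 0.2 rad/s and velocity of joint tag_c between -0.2 and 0.2 rad/s and velocity of joint tag_d between -0.2 and 0.2 rad/s); the robot touches nothing.
It fails at once if a bin was moved by more than 15 mm (distance of any of bin_rings, bin_sleeves, bin_pins, bin_low from where it was at the start of the episode above 0.015 m).
It fails at once if the microphone body, locking ring or thread gauge was moved by more than 15 mm (distance of any of mic_body, lock_ring, gauge from where it was at the start of the episode above 0.015 m).
It fails at once if a loose thing was lifted off the shelf by more than 8 mm (height (world z) of any of bin_rings, bin_sleeves, bin_pins, bin_low, mic_body, lock_ring, gauge above 0.008 m).
It fails at once if the mic body was tipped over (angle between mic_body's own z axis and vertical above 0.3 rad).
It also fails if it takes over 48 s, if anything falls off the work surface, if the arm or the gripper's body presses on something with over 40 N, if the wrist force passes 120 N, or if a joint passes its speed limit or range.

## Working session

There is one attempt and no reset: what is moved stays moved. The work goes in short steps, Python scripts to look and compute and a shell command to move; the robot and the scene stay as the last step left them, time stands still between calls to the robot, and variables do not carry over. Pictures are saved under pics/ and viewed, about 8 in all and at most 12, crops included, and the job is handed in when it is done.

```bash
mkdir -p pics; cat > h.py <<'E'
from plant import *
import numpy as np, cv2
def snap(n,fn):
    s=snapshot(n); cv2.imwrite('pics/'+fn+'.png',s['pixels']); np.savez('pics/'+fn,**s); return s
def world(s,u,v):
    K=s['camera_matrix']; z=float(s['range_z'][int(v),int(u)])
    p=np.array([(u-K[0,2])/K[0,0]*z,-(v-K[1,2])/K[1,1]*z,-z])
    return np.array(s['rotation'])@p+np.array(s['eye'])
E
python3 - <<'E'
from h import *
print(get_obs())
for n in('top','side'):
    s=snap(n,n+'0'); print(n,s['camera_matrix'],s['eye'],s['rotation'])
E
```

```text
{'clock': 0.0, 'joint_pos': array([ 9.12790234e+01,  2.05916306e+01,  6.32935586e-01, -2.00252504e-02,
       -7.01374616e+01, -1.65073506e+01]), 'qvel': array([ 0.05740722,  0.0416599 ,  0.02458481, -0.0979475 ,  0.04657485,
       -0.07753481]), 'tau': array([-2.20297239e-03, -5.82724464e+01,  2.93053633e+01,  6.99750736e+00,
        6.80579193e-03, -1.65612096e-04]), 'tool_pos': array([0.17718459, 0.650752  , 0.19631448]), 'orientation': array([ 95.43194462,  89.90201744, -99.80320224]), 'force': array([-0.25036095,  0.80235242,  0.53396189]), 'moment': array([-0.03678433,  0.00883995,  0.01487019]), 'opening': 0.0878464086481373}
top [[606.3768221    0.         317.78334396]
 [  0.         606.3768221  236.60250155]
 [  0.           0.           1.        ]] [ 0.3412604  -0.01696956  1.345368  ] [ 10.4880409   -1.00270268 -89.16648062]
side [[556.30740861   0.         313.26128137]
 [  0.         556.30740861 239.64076667]
 [  0.           0.           1.        ]] [ 0.06833899 -0.96650264  0.72422389] [ 58.45598454   0.4884392  -28.08912506]
```

View pics/top0.png

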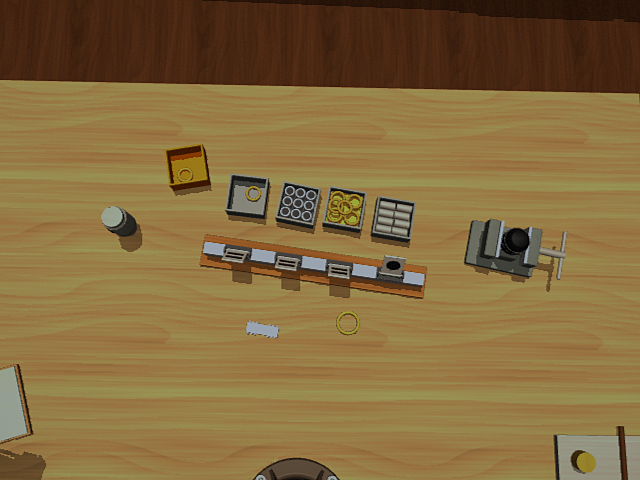

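View pics/side0.png

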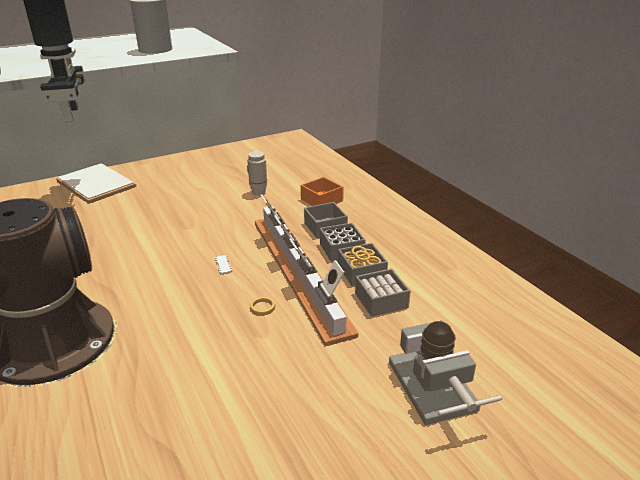

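The top view shows bins, left to right: grey with a single ring (248,197), sleeves (298,204), heaped rings (345,210) and pins (393,219). The orange bin (188,168) is a look-alike, so it's out. The tags are at (236,254), (288,263) and (340,270) with bars, and (393,265) with a disc. The low bin is the grey one at (248,197). I'll confirm that in a crop and measure.

```bash
cat >> h.py <<'E'
from scipy.spatial.transform import Rotation as R
def cloud(s):
    K=s['camera_matrix']; z=s['range_z']; v,u=np.mgrid[:480,:640]
    p=np.stack([(u-K[0,2])/K[0,0]*z,-(v-K[1,2])/K[1,1]*z,-z],-1)
    return p@R.from_euler('xyz',s['rotation'],degrees=True).as_matrix().T+np.array(s['eye'])
E
python3 - <<'E'
from h import *
s=dict(np.load('pics/top0.npz')); c=cloud(s)
cv2.imwrite('pics/crop.png',cv2.resize(s['pixels'][160:350,150:450],None,fx=2.6,fy=2.6,interpolation=cv2.INTER_CUBIC))
# rail foot+bar footprint: bar top heights .045-.056
box=np.zeros((480,640),bool); box[230:302,195:432]=1
m=box&(c[...,2]>.045)&(c[...,2]<.057); P=c[m][:,:2]
r=cv2.minAreaRect(P.astype(np.float32)); print('bar',r,m.sum())
f=box&(c[...,2]>.006)&(c[...,2]<.057); print('all',cv2.minAreaRect(c[f][:,:2].astype(np.float32)))
t=(box&(c[...,2]>.08)).astype(np.uint8)
n,l,st,ce=cv2.connectedComponentsWithStats(t)
for i in range(1,n):
    q=c[l==i]; print('tag',ce[i].round(),len(q),q.mean(0).round(3),q.min(0).round(3),q.max(0).round(3))
for n,(u,v) in dict(low=(248,197),sl=(298,204),ri=(345,210),pi=(393,219),ring=(358,323),gauge=(262,329),mic=(116,216),vise=(515,240)).items(): print(n,c[v,u].round(3))
E
```

```text
bar ((0.5672914981842041, -0.032181188464164734), (0.48039498925209045, 0.11775629222393036), 82.83892059326172) 1739
all ((0.5246167778968811, -0.028048843145370483), (0.1597137153148651, 0.5301281809806824), 1.0060855150222778)
tag [216. 230.] 1 [ 0.341 -0.017  1.345] [ 0.341 -0.017  1.345] [ 0.341 -0.017  1.345]
tag [415. 231.] 1 [ 0.341 -0.017  1.345] [ 0.341 -0.017  1.345] [ 0.341 -0.017  1.345]
tag [425. 231.] 1 [ 0.341 -0.017  1.345] [ 0.341 -0.017  1.345] [ 0.341 -0.017  1.345]
tag [195. 232.] 1 [ 0.341 -0.017  1.345] [ 0.341 -0.017  1.345] [ 0.341 -0.017  1.345]
tag [394. 233.] 1 [ 0.341 -0.017  1.345] [ 0.341 -0.017  1.345] [ 0.341 -0.017  1.345]
tag [422. 234.] 2 [ 0.341 -0.017  1.345] [ 0.341 -0.017  1.345] [ 0.341 -0.017  1.345]
tag [402. 235.] 1 [ 0.341 -0.017  1.345] [ 0.341 -0.017  1.345] [ 0.341 -0.017  1.345]
tag [245. 236.] 1 [ 0.341 -0.017  1.345] [ 0.341 -0.017  1.345] [ 0.341 -0.017  1.345]
tag [356. 236.] 1 [ 0.341 -0.017  1.345] [ 0.341 -0.017  1.345] [ 0.341 -0.017  1.345]
tag [223. 238.] 1 [ 0.341 -0.017  1.345] [ 0.341 -0.017  1.345] [ 0.341 -0.017  1.345]

[... 4630 characters left out ...]
-0.017  1.345] [ 0.341 -0.017  1.345] [ 0.341 -0.017  1.345]
tag [222. 299.] 1 [ 0.341 -0.017  1.345] [ 0.341 -0.017  1.345] [ 0.341 -0.017  1.345]
tag [205. 301.] 1 [ 0.341 -0.017  1.345] [ 0.341 -0.017  1.345] [ 0.341 -0.017  1.345]
tag [218. 300.] 1 [ 0.341 -0.017  1.345] [ 0.341 -0.017  1.345] [ 0.341 -0.017  1.345]
tag [359. 300.] 1 [ 0.341 -0.017  1.345] [ 0.341 -0.017  1.345] [ 0.341 -0.017  1.345]
tag [368. 301.] 1 [ 0.341 -0.017  1.345] [ 0.341 -0.017  1.345] [ 0.341 -0.017  1.345]
low [0.676 0.122 0.014]
sl [0.656 0.009 0.039]
ri [ 0.646 -0.096  0.031]
pi [ 0.63  -0.205  0.018]
ring [ 0.399 -0.128  0.005]
gauge [0.383 0.082 0.003]
mic [0.603 0.379 0.124]
vise [ 0.566 -0.438  0.133]
```

View pics/crop.png

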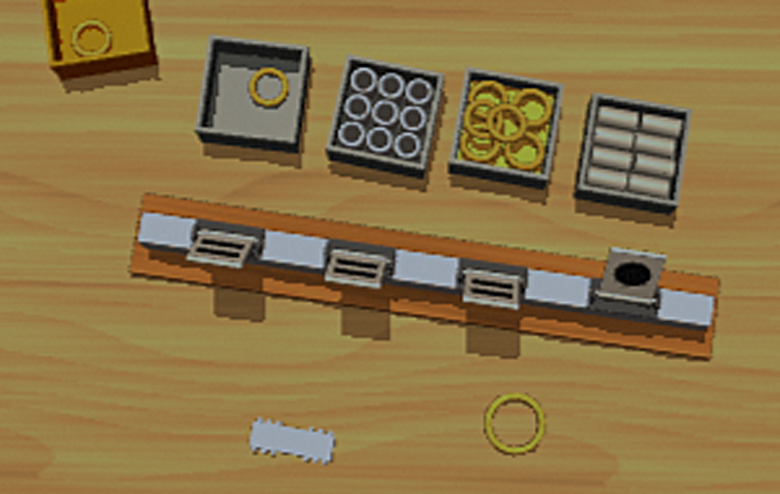

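The crop confirms it. The grey single-ring bin stands behind the leftmost tag, which already shows bars, and the pins bin's tag already shows its disc. Only the sleeves tag (288,263) and the rings tag (340,270) need pushing back. Next: work out the offsets in tool axes.

```bash
cat >> h.py <<'E'
a=np.deg2rad(-7.4); RX=np.array([np.cos(a),np.sin(a),0]); RY=np.array([-np.sin(a),np.cos(a),0])
P2=np.array([.533,.027,.063]); P3=P2-.11*RY
def to(target):
    o=get_obs(); M=R.from_euler('xyz',o['orientation'],degrees=True)
    d=M.inv().apply(np.array(target)-o['tool_pos']); return d.round(4)
E
python3 - <<'E'
from h import *
o=get_obs(); M=R.from_euler('xyz',o['orientation'],degrees=True); print(M.as_matrix().round(3))
print('P3',P3)
pre=P2-.075*RX; pre[2]=.18; print(pre,to(pre))
best=min((R.from_matrix(np.column_stack([[0,0,-1],y,np.cross([0,0,-1],y)])) for y in(RX,-RX,RY,-RY)),key=lambda q:(M.inv()*q).magnitude())
print((M.inv()*best).as_rotvec(degrees=True), best.as_matrix().round(2))
E
```

```text
[[-0.    -0.263 -0.965]
 [-0.001 -0.965  0.263]
 [-1.     0.001 -0.   ]]
P3 [ 0.51883248 -0.08208383  0.063     ]
[0.45862466 0.03665967 0.18      ] [ 0.0172  0.5186 -0.4329]
[-7.83530680e+00 -1.00748435e-03 -8.42935613e-02] [[ 0.   -0.13 -0.99]
 [ 0.   -0.99  0.13]
 [-1.    0.    0.  ]]
```

```bash
python3 -m crank '{"delta_pos":[[0,0.01,-0.01],[0,0.03,-0.025],[0,0.055,-0.045],[0,0.08,-0.065],[0,0.105,-0.09],[0,0.13,-0.11],[0,0.155,-0.13],[0,0.18,-0.15],[0,0.205,-0.17],[0,0.225,-0.19],[0,0.24,-0.2],[0,0.245,-0.205]],"turn":[[-1,0,0],[-2,0,0],[-4,0,0],[-6,0,0],[-7.8,0,0],[-7.8,0,0],[-7.8,0,0],[-7.8,0,0],[-7.8,0,0],[-7.8,0,0],[-7.8,0,0],[-7.8,0,0]],"grip":[0,0,0,0,0,0,0,0,0,0,0,0]}'
python3 -c "
from h import *
pre=P2-.075*RX; pre[2]=.18; print(get_obs(),to(pre))"
```

```text
clock: 1.1
tool_pos: [0.3111, 0.3587, 0.1973]
orientation: [16.2, 90.0, -171.4]
force: [-0.4, 0.5, -0.1]
opening: 0.0129
{'clock': 1.1, 'joint_pos': array([ 7.28744602e+01,  1.34582244e+00, -2.35989645e+01, -1.84002760e-02,
       -6.50632653e+01,  9.61037394e+00]), 'qvel': array([-6.7104844 , -1.32767511, -1.11587593,  0.17627481,  0.61989684,
        6.71945416]), 'tau': array([  0.18760244, -30.53025484,  28.23070049,   6.80906519,
         0.04075645,   0.0506597 ]), 'tool_pos': array([0.31109857, 0.35869521, 0.19731637]), 'orientation': array([  16.1563661 ,   89.9814742 , -171.36655883]), 'force': array([-0.39529243,  0.54586502, -0.14564113]), 'moment': array([-0.03237583,  0.0247486 , -0.00426736]), 'opening': 0.012924596973239676} [ 0.0173  0.2999 -0.1884]
```

```bash
python3 -m crank '{"delta_pos":[[0,0.01,-0.006],[0,0.035,-0.022],[0.002,0.065,-0.041],[0.004,0.095,-0.06],[0.006,0.13,-0.082],[0.008,0.165,-0.104],[0.01,0.2,-0.126],[0.012,0.235,-0.148],[0.014,0.265,-0.166],[0.016,0.285,-0.18],[0.017,0.296,-0.186],[0.017,0.3,-0.188]],"turn":[[0,0,0],[0,0,0],[0,0,0],[0,0,0],[0,0,0],[0,0,0],[0,0,0],[0,0,0],[0,0,0],[0,0,0],[0,0,0],[0,0,0]],"grip":[0,0,0,0,0,0,0,0,0,0,0,0]}'
python3 -c "
from h import *
q=P2-.075*RX; q[2]=.098; print(to(q)); snap('side','side1')"
```

```text
clock: 2.1
tool_pos: [0.459, 0.0378, 0.1796]
orientation: [41.3, 89.9, -146.2]
force: [0.5, 0.7, -0.2]
opening: 0.0002
[0.0816 0.0011 0.0002]
```

View pics/side1.png

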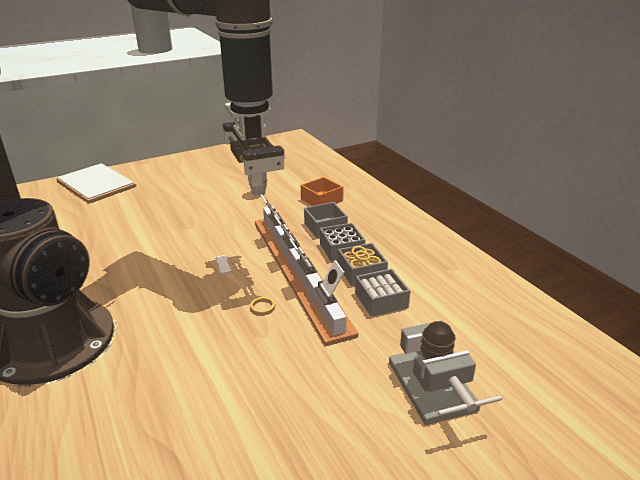

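Fingertips are shut, in front of the sleeves tag near (258,195). Going down, then a slow push.

```bash
python3 -m crank '{"delta_pos":[[0.01,0.001,0],[0.025,0.001,0],[0.045,0.001,0],[0.065,0.001,0],[0.077,0.001,0],[0.082,0.001,0],[0.082,0.001,-0.005],[0.082,0.001,-0.012],[0.082,0.001,-0.02],[0.082,0.001,-0.026],[0.082,0.001,-0.03],[0.082,0.001,-0.034]],"turn":[[0,0,0],[0,0,0],[0,0,0],[0,0,0],[0,0,0],[0,0,0],[0,0,0],[0,0,0],[0,0,0],[0,0,0],[0,0,0],[0,0,0]],"grip":[0,0,0,0,0,0,0,0,0,0,0,0]}'
python3 -m crank '{"delta_pos":[[0,0,-0.005],[0,0,-0.01],[0,0,-0.015],[0,0,-0.02],[0,0,-0.025],[0,0,-0.03],[0,0,-0.034],[0,0,-0.038],[0,0,-0.041],[0,0,-0.041],[0,0,-0.041],[0,0,-0.041]],"turn":[[0,0,0],[0,0,0],[0,0,0],[0,0,0],[0,0,0],[0,0,0],[0,0,0],[0,0,0],[0,0,0],[0,0,0],[0,0,0],[0,0,0]],"grip":[0,0,0,0,0,0,0,0,0,0,0,0]}'
python3 -c "
from h import *
s=snap('side','side2'); print(to(P2-.001)[2]); cv2.imwrite('pics/side2c.png',cv2.resize(s['pixels'][150:350,180:440],None,fx=3,fy=3))"
```

```text
clock: 3.15
tool_pos: [0.4929, 0.0338, 0.0986]
orientation: [-145.7, 90.0, 26.8]
force: [-0.6, 0.6, -0.4]
opening: 0.0007
clock: 4.15
tool_pos: [0.5324, 0.0285, 0.0982]
orientation: [12.2, 90.0, -175.2]
force: [0.4, 0.4, 0.3]
opening: 0.0007
0.0001
```

View pics/side2c.png

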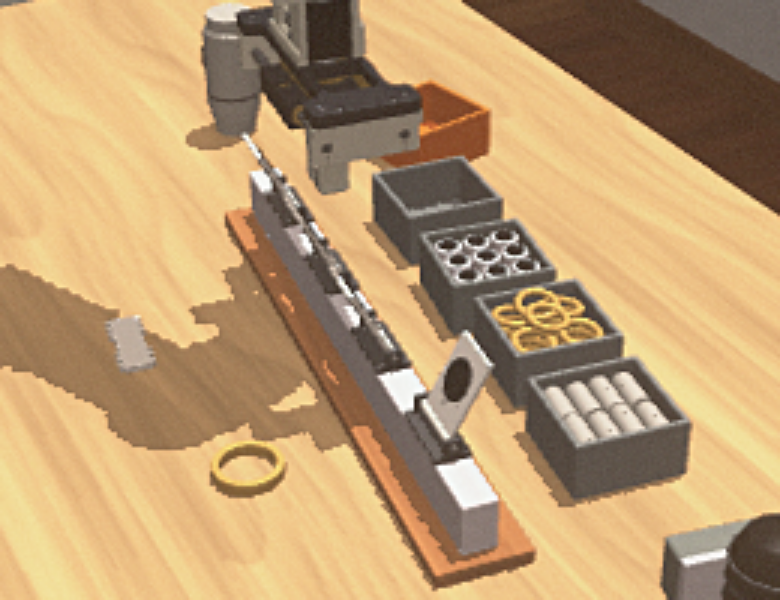

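The fingertip shows at full-frame (290,212), but the sleeves tag still appears to lean forward. I'll compare that with the projected TCP.

```bash
cat >> h.py <<'E'
def proj(s,X):
    p=(np.array(X)-s['eye'])@R.from_euler('xyz',s['rotation'],degrees=True).as_matrix(); K=s['camera_matrix']
    return np.array([K[0,2]+K[0,0]*p[0]/-p[2],K[1,2]+K[1,1]*p[1]/p[2]]).round()
E
python3 - <<'E'
from h import *
s=dict(np.load('pics/side2.npz')); o=get_obs(); print(o)
print('tcp',proj(s,o['tool_pos']),'P2',proj(s,P2),'P3',proj(s,P3),'ring',proj(s,[.399,-.1,.005]), 'low',proj(s,[.676,.122,.014]))
c=cloud(s); print('tip', c[208:214,288:293].mean((0,1)), 'low bin', c[225,325], 'mic top',c[155,257])
s=snap('top','top2'); cv2.imwrite('pics/top2c.png',cv2.resize(s['pixels'][120:350,150:450],None,fx=2.6,fy=2.6))
E
```

```text
{'clock': 4.2, 'joint_pos': array([ 2.41484294e+01,  1.23524232e+01, -2.49344341e+01, -4.70857931e-03,
       -5.27196889e+01,  5.84244661e+01]), 'qvel': array([-0.01862854, -0.13289954, -0.03481781,  0.04530962,  0.07393951,
        0.02403262]), 'tau': array([-4.38378565e-02, -4.23428714e+01,  2.49324739e+01,  5.86666927e+00,
        8.85930704e-02,  2.39498449e-04]), 'tool_pos': array([0.53240582, 0.02853171, 0.09826795]), 'orientation': array([  1.79499879,  89.9924575 , 174.36504193]), 'force': array([ 0.37790527, -1.24978278, -0.34190626]), 'moment': array([-0.05437025, -0.00271097,  0.03889743]), 'opening': 0.0001360663166326614}
tcp [290. 222.] P2 [291. 236.] P3 [307. 260.] ring [260. 303.] low [325. 221.]
tip [0.52689526 0.01228303 0.13749698] low bin [0.65608567 0.08503449 0.02760411] mic top [0.60154739 0.3739748  0.12018292]
```

View pics/top2c.png

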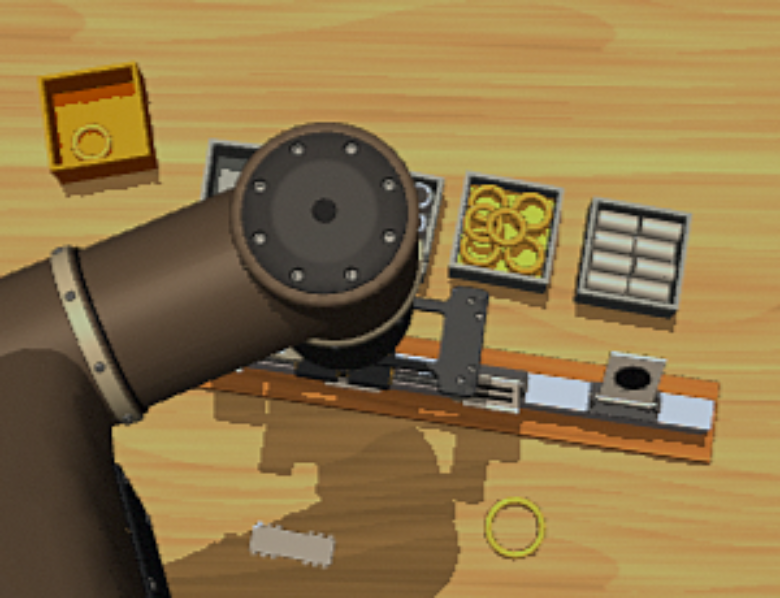

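```bash
python3 - <<'E'
from h import *
for n,t in(('side0',[.1772,.6508,.1963]),('side1',[.459,.0378,.1796]),('side2',[.5324,.0285,.0982])):
    s=dict(np.load(f'pics/{n}.npz')); c=cloud(s); u,v=proj(s,t).astype(int); print(n,u,v)
    for dv in range(-24,9,4): print(v+dv,c[v+dv,u].round(3),s['pixels'][v+dv,u])
s=dict(np.load('pics/side2.npz'));cv2.imwrite('pics/z.png',cv2.resize(s['pixels'][180:270,240:360],None,fx=6.5,fy=6.5,interpolation=cv2.INTER_CUBIC))
E
```

```text
side0 74 124
100 [0.194 0.688 0.252] [60 64 68]
104 [0.192 0.688 0.241] [35 42 37]
108 [0.189 0.692 0.229] [32 35 33]
112 [0.231 1.306 0.031] [100 111 117]
116 [0.227 1.303 0.016] [ 99 109 114]
120 [0.223 1.294 0.004] [ 97 111 112]
124 [ 0.22   1.291 -0.011] [ 93 103 109]
128 [ 0.217  1.308 -0.032] [ 98 107 112]
132 [ 0.213  1.302 -0.045] [ 93 106 110]
side1 256 196
172 [ 0.43  -0.047  0.276] [103 122 134]
176 [0.455 0.02  0.234] [ 98 114 130]
180 [0.456 0.023 0.224] [108 123 138]
184 [0.455 0.021 0.215] [102 119 132]
188 [0.588 0.365 0.026] [ 94 106 119]
192 [0.59  0.371 0.01 ] [ 88 101 113]
196 [ 0.588  0.369 -0.001] [ 81 118 152]
200 [ 0.582  0.356 -0.007] [137 200 241]
204 [0.568 0.321 0.   ] [134 192 236]
side2 290 222
198 [ 0.496 -0.056  0.207] [71 81 92]
202 [ 0.495 -0.057  0.199] [109 127 140]
206 [0.526 0.01  0.15 ] [103 120 131]
210 [0.527 0.013 0.138] [ 99 115 130]
214 [0.528 0.016 0.127] [105 137 168]
218 [ 0.618  0.207 -0.002] [125 183 229]
222 [0.606 0.184 0.   ] [130 187 232]
226 [ 0.599  0.169 -0.002] [134 192 236]
230 [0.588 0.147 0.   ] [137 197 246]
```

View pics/z.png

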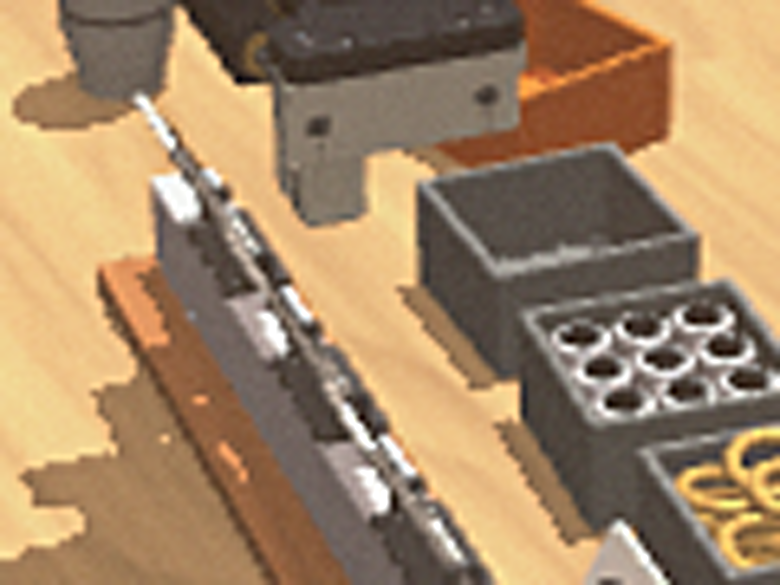

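The depth map puts the real fingertip about 26 mm above the reported TCP (0.124 against 0.098). The same offset shows in all three pictures. The tip passed over the tag, which hasn't moved. I'll back off, go 24 mm lower and push again.

```bash
python3 -m crank '{"delta_pos":[[0,0,0.008],[0,0,0.025],[0,0,0.045],[0,0,0.062],[0,0,0.072],[0,0,0.075],[0.005,0,0.075],[0.012,0,0.075],[0.019,0,0.075],[0.023,0,0.075],[0.024,0,0.075],[0.024,0,0.075]],"turn":[[0,0,0],[0,0,0],[0,0,0],[0,0,0],[0,0,0],[0,0,0],[0,0,0],[0,0,0],[0,0,0],[0,0,0],[0,0,0],[0,0,0]],"grip":[0,0,0,0,0,0,0,0,0,0,0,0]}'
python3 -m crank '{"delta_pos":[[0,0,-0.005],[0,0,-0.012],[0,0,-0.018],[0,0,-0.023],[0,0,-0.028],[0,0,-0.033],[0,0,-0.038],[0,0,-0.043],[0,0,-0.047],[0,0,-0.05],[0,0,-0.052],[0,0,-0.052]],"turn":[[0,0,0],[0,0,0],[0,0,0],[0,0,0],[0,0,0],[0,0,0],[0,0,0],[0,0,0],[0,0,0],[0,0,0],[0,0,0],[0,0,0]],"grip":[0,0,0,0,0,0,0,0,0,0,0,0]}'
python3 -c "
from h import *
s=snap('side','side3'); c=cloud(s); u,v=proj(s,get_obs()['tool_pos']+[0,0,.026]).astype(int)
for d in range(-10,6,2): print(v+d,c[v+d,u].round(3))"
```

```text
clock: 5.25
tool_pos: [0.4581, 0.0379, 0.0734]
orientation: [38.9, 89.9, -148.5]
force: [-0.1, -0.0, -0.2]
opening: 0.0004
clock: 6.25
tool_pos: [0.5102, 0.0315, 0.0742]
orientation: [-178.0, 90.0, -5.4]
force: [-0.4, 0.1, -0.7]
opening: 0.0004
213 [ 0.473 -0.055  0.178]
215 [ 0.068 -0.967  0.724]
217 [0.503 0.015 0.126]
219 [0.503 0.016 0.121]
221 [0.502 0.013 0.117]
223 [0.503 0.015 0.111]
225 [0.502 0.014 0.107]
227 [0.536 0.092 0.052]
```

Real tip at about z 0.105 and in contact. Finishing the push past upright.

```bash
python3 -m crank '{"delta_pos":[[0,0,-0.004],[0,0,-0.008],[0,0,-0.012],[0,0,-0.016],[0,0,-0.019],[0,0,-0.022],[0,0,-0.024],[0,0,-0.024],[0,0,-0.02],[0,0,-0.01],[0,0,0.002],[0,0,0.005]],"turn":[[0,0,0],[0,0,0],[0,0,0],[0,0,0],[0,0,0],[0,0,0],[0,0,0],[0,0,0],[0,0,0],[0,0,0],[0,0,0],[0,0,0]],"grip":[0,0,0,0,0,0,0,0,0,0,0,0]}'
python3 -c "
from h import *
s=snap('side','side4'); cv2.imwrite('pics/z4.png',cv2.resize(s['pixels'][180:320,240:420],None,fx=4.2,fy=4.2,interpolation=cv2.INTER_CUBIC))"
```

```text
clock: 7.3
tool_pos: [0.5022, 0.032, 0.0741]
orientation: [5.8, 89.9, 178.3]
force: [-0.8, -0.3, -0.1]
opening: 0.0006
```

View pics/z4.png

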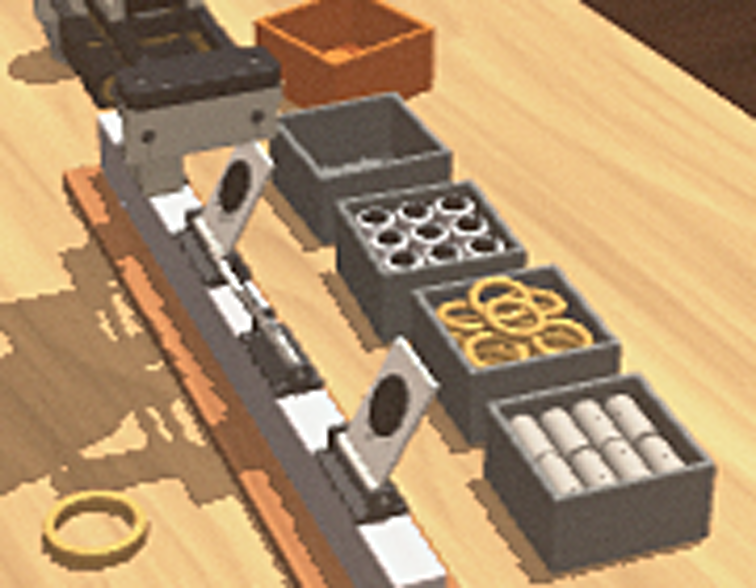

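The sleeves tag now shows its disc at crop (235,187), and the rings tag still leans forward. Next: back off and shift 110 mm along the rail to the rings tag.

```bash
python3 -m crank '{"delta_pos":[[0,0,0.01],[0,0,0.03],[0,0,0.042],[0,0.004,0.045],[0,0.018,0.045],[0,0.038,0.045],[0,0.058,0.045],[0,0.078,0.045],[0,0.095,0.045],[0,0.106,0.045],[0,0.11,0.045],[0,0.11,0.045]],"turn":[[0,0,0],[0,0,0],[0,0,0],[0,0,0],[0,0,0],[0,0,0],[0,0,0],[0,0,0],[0,0,0],[0,0,0],[0,0,0],[0,0,0]],"grip":[0,0,0,0,0,0,0,0,0,0,0,0]}'
python3 -c "
from h import *
q=P3-.075*RX;q[2]=.074; print(to(q))"
```

```text
clock: 8.35
tool_pos: [0.446, -0.0716, 0.0743]
orientation: [-168.0, 90.0, 4.5]
force: [0.2, 0.7, 0.5]
opening: 0.0003
[0.0003 0.001  0.0015]
```

```bash
python3 -m crank '{"delta_pos":[[0,0,-0.005],[0,0,-0.012],[0,0,-0.018],[0,0,-0.023],[0,0,-0.028],[0,0,-0.033],[0,0,-0.038],[0,0,-0.043],[0,0,-0.047],[0,0,-0.05],[0,0,-0.052],[0,0,-0.054]],"turn":[[0,0,0],[0,0,0],[0,0,0],[0,0,0],[0,0,0],[0,0,0],[0,0,0],[0,0,0],[0,0,0],[0,0,0],[0,0,0],[0,0,0]],"grip":[0,0,0,0,0,0,0,0,0,0,0,0]}'
python3 -m crank '{"delta_pos":[[0,0,-0.004],[0,0,-0.008],[0,0,-0.012],[0,0,-0.016],[0,0,-0.019],[0,0,-0.022],[0,0,-0.024],[0,0,-0.024],[0,0,-0.02],[0,0,-0.01],[0,0,0.002],[0,0,0.005]],"turn":[[0,0,0],[0,0,0],[0,0,0],[0,0,0],[0,0,0],[0,0,0],[0,0,0],[0,0,0],[0,0,0],[0,0,0],[0,0,0],[0,0,0]],"grip":[0,0,0,0,0,0,0,0,0,0,0,0]}'
python3 -m crank '{"delta_pos":[[0,0,0.01],[0,0,0.03],[0,0,0.05],[0,0,0.06],[-0.01,0,0.06],[-0.03,0,0.06],[-0.06,0,0.06],[-0.09,0,0.06],[-0.11,0,0.06],[-0.12,0,0.06],[-0.12,0,0.06],[-0.12,0,0.06]],"turn":[[0,0,0],[0,0,0],[0,0,0],[0,0,0],[0,0,0],[0,0,0],[0,0,0],[0,0,0],[0,0,0],[0,0,0],[0,0,0],[0,0,0]],"grip":[0,0,0,0,0,0,0,0,0,0,0,0]}'
python3 -c "
from h import *
s=snap('side','side5'); cv2.imwrite('pics/z5.png',cv2.resize(s['pixels'][150:350,180:440],None,fx=3,fy=3,interpolation=cv2.INTER_CUBIC))"
```

```text
clock: 9.35
tool_pos: [0.4997, -0.0781, 0.0742]
orientation: [-11.7, 90.0, 160.9]
force: [-0.7, 0.1, -0.2]
opening: 0.0003
clock: 10.35
tool_pos: [0.492, -0.0774, 0.0741]
orientation: [-5.2, 89.9, 167.3]
force: [-0.3, -0.0, -0.3]
opening: 0.0004
clock: 11.35
tool_pos: [0.4349, -0.0695, 0.1941]
orientation: [-133.9, 89.9, 38.6]
force: [-0.6, 0.4, -0.6]
opening: 0.0005
```

View pics/z5.png

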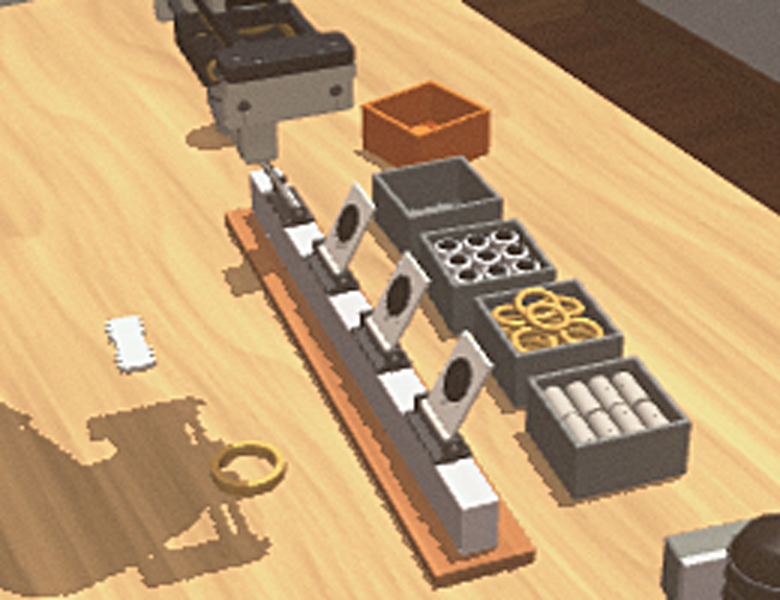

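The three full-bin tags at crop (348,215), (398,297) and (458,378) show discs. The gripper partly hides the low bin's tag, so I'll check that one numerically from the depth maps.

```bash
python3 - <<'E'
from h import *
P1=P2+.11*RY
for n in('top','side'):
    s=snap(n,n+'6'); c=cloud(s)
    for k,P in enumerate((P1,P2,P3,P3-.11*RY)):
        q=c[(abs((c-P)@RY)<.02)&(abs((c-P)@RX)<.05)&(c[...,2]>.085)&(c[...,2]<.125)]-P
        print(n,k,len(q),((q@RX).mean()*1000).round(1) if len(q) else '')
    s0=dict(np.load(f'pics/{n}0.npz')); c0=cloud(s0)
    for nm,X in dict(low=[.676,.122,.014],sl=[.656,.009,.039],ri=[.646,-.096,.031],pi=[.63,-.205,.018],ring=[.399,-.1,.005],gauge=[.383,.082,.003],mic=[.603,.379,.1]).items():
        u,v=proj(s0,X).astype(int); d=abs(s['range_z']-s0['range_z'])[v-22:v+23,u-22:u+23]; print(n,nm,'changed depth px',int((d>.01).sum()))
E
```

```text
top 0 169 -21.5
top 1 199 18.1
top 2 0 
top 3 92 17.7
top low changed depth px 54
top sl changed depth px 41
top ri changed depth px 270
top pi changed depth px 163
top ring changed depth px 813
top gauge changed depth px 1515
top mic changed depth px 32
side 0 9 -17.8
side 1 132 16.6
side 2 170 16.5
side 3 211 16.5
side low changed depth px 142
side sl changed depth px 91
side ri changed depth px 18
side pi changed depth px 21
side ring changed depth px 18
side gauge changed depth px 33
side mic changed depth px 1790
```

```bash
python3 -c "
from plant import *
print(close_job())"
```

```text
the job is handed in; nothing more can be done
None
```

The job is handed in at about 11.5 s on the robot's clock. All four tags stood as required in my last check; the system gives no verdict.

- **What I moved:** I pushed the sleeves tag and the rings tag over to the bin side with the closed fingertips. The pins tag already showed its disc and the nearly empty bin's tag already showed its bars, so I left both alone.
- **First push missed:** the first push on the sleeves tag went over its top without touching it. The images showed the real fingertip about 26 mm higher than the reported position. I lowered the tool by 24 mm and both pushes then worked.
- **Tags:** the last depth check put the three full-bin tags 16–18 mm to the bin side of their hinges and the nearly empty bin's tag 18–21 mm to the front. Only the side camera saw the rings tag, because the arm hid it from above. The nearly empty bin's tag showed only a few points in the side view, but it was clear from above.
- **Bins and loose parts:** I saw no sign that any had moved when comparing depth before and after. Large changes showed at the locking ring and thread gauge in the top view and at the microphone body in the side view. I put these down to the arm blocking the view, since the other camera saw almost no change at each. The low bin showed small changes in both views (54 and 142 pixels), which I did not look into further.
- **Robot:** the gripper was raised clear of everything, and the wrist force read under about 1.5 N at every reading.

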